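# Load a power board in the test jig and hold the cover pressed

## Robot

A 6-joint arm with a two-finger parallel gripper is mounted at the origin on the work surface. World frame = base frame: x ahead of the robot, y to its left, z up, the work surface at z = 0. Lengths are in m, angles in rad, forces in N, time in s.
With the tool pointing down it reaches from about 0.225 to 0.875 m from the base axis. Payload 3.4 kg.
Tool frame: the origin (TCP) lies between the finger pads; the fingertips stand 11 mm ahead of it and the grasp point (between the pads) lies 8 mm behind it (arm.tip_reach is the distance from the TCP to the fingertips, in m); y points along the fingers, z is the direction in which the jaws open and shut, and the axes are right-handed (so a half turn about y gives the same grasp; the last joint's range is limited). The gripper opens to 85 mm and grips with 20 to 120 N. Pads are 22 mm wide; open, the fingers measure 114 mm over their backs; the gripper's body (76 mm by 85 mm) begins 54 mm behind the grasp point. The pads swing forward as they close: fully open they stand 13 mm farther back than shut.
Start: joints at [-1.403, 0.276, 1.505, -0, 1.361, -0.121], TCP at [0.164, -0.551, 0.242] pointing down, gripper open.
Joint ranges: [-2.89, 2.89], [-0.75, 2.08], [0.22, 2.7], [-1.18, 4.32], [0.11, 2.71], [-2.7, 2.7]. Speed limits (rad/s): [2.57, 2.57, 3.14, 3.14, 3.14, 3.14].

## Interface

Orientations are given as [roll, pitch, yaw] about the fixed x, y, z axes, in that order (R = Rz(yaw) Ry(pitch) Rx(roll)).
In Python, from bench import arm gives the robot as it stands. The module is installed in compiled form; this text tells all that it offers.
- The arm moves only by the shell command python3 -m handwheel 'ROWS' [OPENING] [FORCE]. ROWS is JSON, a list of rows, each a list of 4 numbers: the shift along the tool's x, y, z in units of 30 mm (1.0 is 30 mm), then the turn about the tool's y in units of 8 degrees (1.0 is 8 degrees). In form: [[dx, dy, dz, twist], ...]. A call has 1 to 5 rows; each row is the pose to reach, as a shift and turn from the pose commanded when the call began, along the tool's axes at that moment; what a row does not reach only later rows make up. A row lasts 1/8 s, in which the tool goes at most 62.5 mm and 10.7 degrees, less where a joint would pass 70% of its speed; a pose out of reach is approached as far as the arm can. A call with a gripper value outside its range is refused whole. OPENING is the closure, from 0 (fully open) to 1 (shut), set as the call begins (- or left out, the last holds). The fingers move at their own pace and stop on an object; FORCE is the grip in N (left out, the last holds). Time passes only in rows, so rows that repeat a pose let the fingers close. It gives the time, the measured TCP pose, the force and the opening at its end, in the units of the state.
- arm.read_state(): the state, without advancing time (a new reading comes with each control period).
- arm.camera(name): name is "scene" or "top"; returns a dict with "color" (384x512x3 uint8, red, green, blue), "z_map" (384x512 float32, m along the optical axis (not along the pixel's ray), 0 where there is no reading), "K" (3x3 intrinsics, pixels), "rvec" (rotation vector, rad) and "tvec" (3), from world to camera coordinates, as OpenCV has them. Camera axes: x right, y down, z forward; pixel columns grow to the right and rows downward; lengths in m; the calibration is good to about 2 mm. A picture is of the moment at which its call begins.
- arm.hand_in(): hands the job in, once; it reports no verdict.
The state is a dict: "clock": time; "qpos": joint angles; "qvel": joint speeds; "tau": joint torques, N m; "eef_pos": TCP position; "ee_rot": TCP orientation; "contact_force": force on the tool from outside, world axes, zero at the start; "ft_torque": the same for the moment, N m; "finger_gap": opening from 0.0 (shut) to 1.0 (fully open).
Only numpy, scipy, OpenCV 4.12 (cv2) and the standard library are available. Lean on these libraries where they do the work, as an engineer would, in place of code of your own. Each camera call takes 0.05 s, during which the arm holds its last target.

## Task

Load the green power board into the test jig: lower it by its heat sink into the open end of the slot, slide it nose first under the two metal lips until it is fully home against the stop, and let go of it. Then take the red pressure cover by its bar, set it square over the jig's locating pin, shifting it about until it drops on and lies on the yellow sprung bed, and press it straight down until it rests on the grey deck of the jig. Finish while still holding the cover pressed down, with the other things on the bench left where they are.

Things in the scene. Friction and masses are not known exactly. Their poses are not given: they have to be found in the camera images.
- jig: Fixed test jig, black base, grey deck, 130 x 224 mm (x, y), origin at the centre of its underside on the bench, z up. The board slides along -y in a slot centred on x = 0. The deck, top 27 mm above the bench, is at y below -12 mm; that edge is the slot's stop. The cover goes on centred over the pin, sides parallel to the jig's.
- slot (a point): Slot entry, on the slot's floor, 14 mm above the bench, at jig x = 0, y = 64 mm. Slot 63 mm wide, open at its +y end (flares from y = 85 mm). At y 18 to 85 mm it is open above: walls upright to 20 mm above the bench, then bevelled outward up to 27 mm. At y -12 to 18 mm two lips overhang its sides, 46 mm apart, underside 23 mm, top 27 mm above the bench.
- home (a point): Where the board_grip point lies when the board is fully home, nose on the stop: jig x = 0, y = 66 mm, z = 43 mm. Slid out by 31 mm or more along +y, the nose is clear of the lips and the board can be lowered into or lifted from the slot. Axes as the jig's.
- pin (a point): Tip of the upright steel locating pin fixed to the jig, at jig x = 0, y = -50, z = 47 mm. Pin 10 mm in diameter, its top 2 mm bevelled to 7 mm; it stands 12 mm out of the middle of the raised yellow bed.
- bed (a joint): Yellow 60 x 60 mm sprung bed around the pin, in m: 0 = up, top 35 mm above the bench; 0.008 = pressed level with the deck (27 mm above the bench), where the cover comes to rest on the deck. About 5 N to start moving (it carries the cover's weight unmoved), about 15 N at 0.008.
- board_grip (a point): Centre of the dark finned heat sink, 40 x 20 x 46 mm (x, y, z), on the loose green board (60 x 90 x 6 mm, 130 to 210 g). 29 mm above the board's underside. Axes as the board's: z up, -y to the nose (brass strip), whose edge is 78 mm away; the tail edge is 12 mm away in +y. Board and heat sink are centred on x = 0. Grip across the 20 mm, along y.
- cover_grip (a point): Centre of the bar, 50 x 16 x 44 mm (x, y, z), on the loose red cover (220 to 350 g): plate 100 x 100 x 10 mm, black boss 40 x 40 mm to 22 mm, then the bar to 66 mm. Point is 44 mm above the underside, straight above a blind hole there, 12.5 mm wide, 22 mm deep, for the pin. Height over bench: 91 mm stuck on the pin's tip, 79 dropped on, 71 pressed. Half turn about z: the same.
- cells: Bystander, to be left alone: pack of three green battery cells lying side by side, 67 x 56 x 19 mm; origin under its middle.
- spare: Bystander, to be left alone: small blue circuit board, 50 x 40 x 12 mm; origin under its middle.
- driver: Bystander, to be left alone: screwdriver with red handle, 170 mm long; origin under its middle.
- flux: Bystander, to be left alone: clear round bottle, 44 mm across, 100 mm tall; origin under its middle.
- spanner: Bystander, to be left alone: steel spanner, 140 mm long; origin under its middle.
- tin: Bystander, to be left alone: low steel tin, 52 mm across, 40 mm tall; origin under its middle.
Mind the look-alikes: they are no part of the job. Of the things that look like the part that bears cover_grip, the largest one is meant.

How it is judged:
By the outcome, as a careful person would: the job done as asked, in the order asked, and still so for the second after the job is handed in, while the arm keeps its last pose, push and grip.
It also fails if it takes over 53 s, if anything falls off the work surface, if the arm or the gripper's body presses on something with over 40 N, if the wrist force passes 120 N, or if a joint passes its speed limit or range.

## Working session

There is one attempt and no reset: what is moved stays moved. The work goes in short steps, Python scripts to look and compute and a shell command to move; the robot and the scene stay as the last step left them, time stands still between calls to the robot, and variables do not carry over. Pictures are saved under pics/ and viewed, and the job is handed in when it is done.

```bash
mkdir -p pics; cat > h.py <<'E'
import numpy as np,cv2
from bench import arm
def grab(n,tag):
    c=arm.camera(n); np.savez(f'{tag}.npz',**c); cv2.imwrite(f'pics/{tag}.png',c['color'][:,:,::-1]); return c
def load(tag): return dict(np.load(f'{tag}.npz'))
def pts(c):
    h,w=c['z_map'].shape; u,v=np.meshgrid(np.arange(w),np.arange(h)); z=c['z_map']; K=c['K']
    P=np.stack([(u-K[0,2])/K[0,0]*z,(v-K[1,2])/K[1,1]*z,z],-1); R=cv2.Rodrigues(c['rvec'])[0]
    return (P-c['tvec'].ravel())@R
def ray(c,u,v,h):
    K=c['K'];R=cv2.Rodrigues(c['rvec'])[0]; d=R.T@np.array([(u-K[0,2])/K[0,0],(v-K[1,2])/K[1,1],1]); o=-R.T@c['tvec'].ravel()
    return o+d*(h-o[2])/d[2]
def proj(c,p):
    return cv2.projectPoints(np.array(p,float).reshape(-1,3),c['rvec'],c['tvec'],c['K'],None)[0].reshape(-1,2)
E
python3 - <<'E'
from h import *
for n in('top','scene'):
    c=grab(n,n+'0'); R=cv2.Rodrigues(c['rvec'])[0]; print(n,-R.T@c['tvec'].ravel(),c['K'][0,0])
s=arm.read_state(); print(s)
E
```

```text
top [0.30875692 0.02516013 1.18183527] 428.4321317363825
scene [1.02521571 0.45195554 0.89069946] 365.4477089171573
{'clock': 0.1, 'qpos': array([-1.40296883e+00,  2.76557750e-01,  1.50598104e+00,  1.67674843e-05,
        1.36067345e+00, -1.21021431e-01]), 'qvel': array([-0.00155291, -0.00055548, -0.0024954 ,  0.00073288, -0.00183513,
        0.00146473]), 'tau': array([ 1.71157066e-03, -4.17697942e+01, -2.46405566e+01, -1.02440015e-04,
        5.75718965e-03, -4.00391613e-07]), 'eef_pos': array([ 0.16370498, -0.55075853,  0.24152151]), 'ee_rot': array([-1.57240209e+00,  2.11800316e-04, -2.85274741e+00]), 'contact_force': array([-0.34453948,  0.17556074, -0.43291212]), 'ft_torque': array([0.00503055, 0.00194352, 0.01197214]), 'finger_gap': 1.0003599290005716}
```

View pics/top0.png

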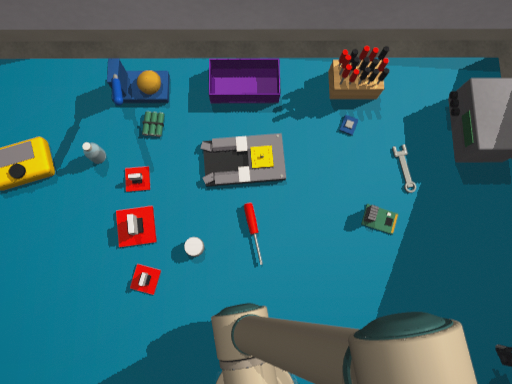

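View pics/scene0.png

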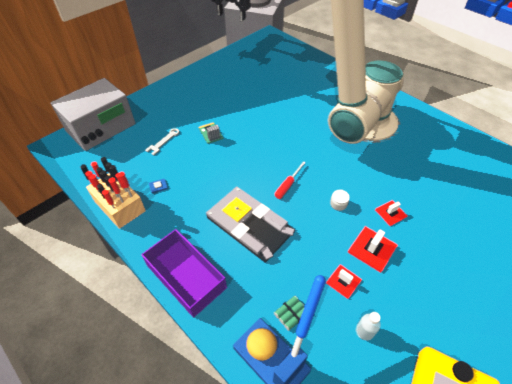

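The top view shows the jig at (245,160), with its slot open to the left. The green board with the grey heat sink is at (380,218), and three red covers are at (137,179), (136,226) and (146,280). The middle cover at (136,226) looks the largest, so it is the candidate. I'll enlarge all of these.

```bash
python3 - <<'E'
from h import *
c=load('top0'); im=c['color'][:,:,::-1]
def cr(u,v,w,h,s): return cv2.resize(im[v:v+h,u:u+w],(w*s,h*s),interpolation=cv2.INTER_CUBIC)
a=cr(105,160,80,144,4); b=cr(195,125,100,72,4); d=cr(350,195,100,72,4)
cv2.imwrite('pics/crop0.png',np.hstack([a,np.vstack([b,d])]))
E
```

```text
(no output)
```

View pics/crop0.png

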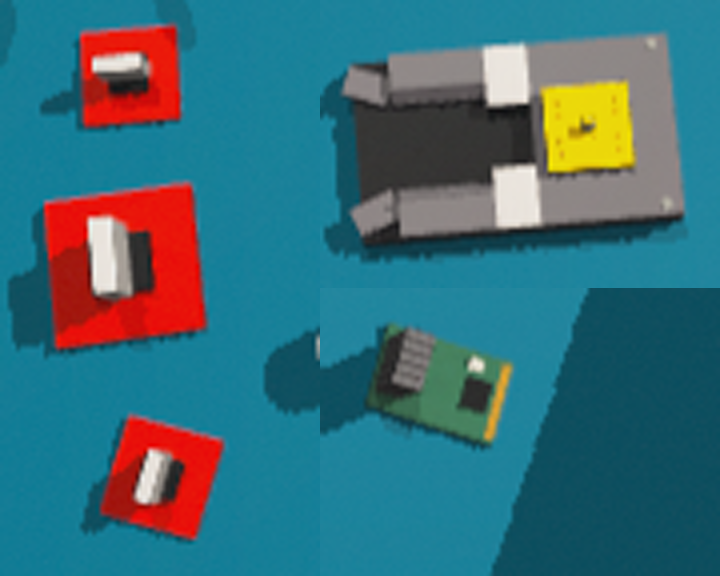

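```bash
python3 - <<'E'
from h import *
c=load('top0'); P=pts(c); hsv=cv2.cvtColor(c['color'],cv2.COLOR_RGB2HSV); H,S,V=cv2.split(hsv)
def comp(m,name,h,amin=30):
    n,l,st,ce=cv2.connectedComponentsWithStats(m.astype(np.uint8))
    for i in range(1,n):
        if st[i,4]<amin: continue
        q=P[l==i]; 
        ps=np.array([ray(c,u,v,h) for v,u in np.argwhere(l==i)])[:,:2]
        r=cv2.minAreaRect((ps*1000).astype(np.float32))
        print(name,ce[i].round(1),st[i,4],'z med',np.median(q[:,2]).round(3),np.percentile(q[:,2],[5,95]).round(3),'rect',np.round(r[0],1),np.round(r[1],1),round(r[2],1))
Z=P[:,:,2]
comp(((H<8)|(H>172))&(S>150)&(V>100),'red',.01)
comp((H>22)&(H<35)&(S>150)&(V>120),'yel',.035)
comp((H>35)&(H<85)&(S>60)&(V>50),'green',.006)
m=(Z>.02)&(Z<.034)&(S<80); m[:, :195]=0;m[:,300:]=0;m[:125]=0;m[200:]=0
comp(m,'deck',.027)
m=(Z>.03)&(Z<.09); m[:,355:]&=True; m2=m.copy(); m2[:,:355]=0;m2[:,405:]=0;m2[:200]=0;m2[240:]=0
comp(m2,'sink',.052,10)
m3=(Z>.04)&(Z<.09); m3[:,:105]=0;m3[:,165:]=0;m3[:200]=0;m3[255:]=0
comp(m3,'bar',.066,10)
print(Z[205:232,362:400:2].round(3)*1000)
E
```

```text
red [366.5  48. ] 30 z med 0.16 [-0.748  0.163] rect [ 972.  -347.9] [15.  16.9] 45.3
red [375.4  49.6] 30 z med 0.151 [-0.75   0.154] rect [ 966.9 -374.6] [15.  16.7] 86.2
red [346.2  54.5] 61 z med 0.144 [-0.743  0.169] rect [ 951.4 -285.7] [36.3 18.2] 27.5
red [348.4  66.5] 32 z med 0.167 [0.106 0.17 ] rect [ 913.9 -290.5] [14.9 19.4] 86.9
red [355.7  71.3] 30 z med 0.142 [0.091 0.145] rect [ 897.1 -311.1] [16.9 16.1] 45.1
red [137.5 179. ] 429 z med 0.007 [0.002 0.011] rect [577.2 321.1] [66.5 66.2] 4.8
red [250.6 217.8] 265 z med 0.023 [0.018 0.028] rect [463.8   5.4] [84.8 24.5] 11.9
red [136.  226.6] 1077 z med 0.01 [0.006 0.013] rect [444.3 320.2] [100.9 100.7] 7.5
red [145.1 278.9] 496 z med 0.007 [0.003 0.01 ] rect [302.1 290. ] [66.3 65.7] 74.4
yel [ 36.7 157.7] 648 z med 0.049 [0.041 0.053] rect [638.5 604.1] [104.3  85.4] 9.1
yel [261.5 156.4] 450 z med 0.035 [0.031 0.039] rect [631.9 -26.5] [60.5 59.9] 4.3
yel [  4.1 173.7] 140 z med 0.05 [0.046 0.053] rect [587.9 671. ] [48.1 32.4] 5.6
green [470.7 126.5] 46 z med 0.111 [0.108 0.114] rect [ 726.6 -637.5] [ 3.9 97.7] 89
[... 5706 characters left out ...]
8.000e+00  7.000e+00 -1.000e+00
   0.000e+00]
 [-4.000e+00  2.000e+00  1.000e+00  3.000e+00  0.000e+00 -3.000e+00
   8.000e+00  5.000e+00  7.000e+00  8.000e+00  6.000e+00  6.000e+00
   1.100e+01  7.000e+00  4.000e+00  8.000e+00  0.000e+00  2.000e+00
   1.000e+00]
 [ 1.000e+00  0.000e+00 -3.000e+00  2.000e+00 -2.000e+00 -3.000e+00
   1.000e+00  1.000e+00  1.000e+00  6.000e+00  5.000e+00  9.000e+00
   9.000e+00  1.182e+03  9.000e+00  6.000e+00  1.000e+00  0.000e+00
   1.000e+00]
 [ 1.000e+00 -4.000e+00 -4.000e+00  1.000e+00  0.000e+00  5.000e+00
  -0.000e+00  0.000e+00  1.000e+00 -2.000e+00  1.000e+00  7.000e+00
   1.000e+01  6.000e+00  7.000e+00  7.000e+00  1.000e+00 -0.000e+00
  -0.000e+00]]
```

The crop confirms that the middle red cover at (136,226) is the largest: it measures 101 x 101 mm against 66 mm for the other two, so it is the one meant. The board's brass nose points right and its heat sink is at the left, tail end. I'll cross-check the poses in the scene view.

```bash
python3 - <<'E'
from h import *
for t in('top0','scene0'):
    c=load(t); P=pts(c); hsv=cv2.cvtColor(c['color'],cv2.COLOR_RGB2HSV); H,S,V=cv2.split(hsv)
    def near(x,y,r): return np.hypot(P[...,0]-x,P[...,1]-y)<r
    def rep(m,name,h):
        cs=cv2.findContours(m.astype(np.uint8)*255,cv2.RETR_EXTERNAL,cv2.CHAIN_APPROX_NONE)[0]
        k=max(cs,key=cv2.contourArea)[:,0,:]
        ps=np.array([ray(c,u,v,h)[:2] for u,v in k])*1000
        r=cv2.minAreaRect(ps.astype(np.float32)); print(t,name,np.round(r[0],1),np.round(r[1],1),round(r[2],1),'n',len(k))
    Z=P[...,2]
    rep((H>22)&(H<35)&(S>150)&(V>120)&near(.632,-.026,.08),'bed',.035)
    rep(((H<8)|(H>172))&(S>150)&(V>60)&near(.444,.32,.09),'cover',.01)
    rep((S<100)&near(.442,.317,.06)&(Z>.055),'bartop',.066)
    rep((H>15)&(H<85)&(S>60)&(V>40)&near(.458,-.352,.07),'board',.006)
    rep((S<100)&near(.468,-.32,.045)&(Z>.044),'sinktop',.052)
    m=(S<60)&(V>180)&near(.628,.023,.12)
    n,l,st,ce=cv2.connectedComponentsWithStats(m.astype(np.uint8))
    for i in range(1,n):
        if st[i,4]>60:
            rep(l==i,'lip',.027)
    m=(Z>.021)&(Z<.034)&(S<80)&near(.628,.023,.14); rep(m,'deck',.027)
E
```

```text
top0 bed [631.9 -26.5] [60.5 59.9] 4.3 n 81
top0 cover [444.3 320.2] [100.9 100.7] 7.5 n 142
top0 bartop [443.3 319.4] [48.1 18.1] 2.4 n 48
top0 board [ 458.1 -352.3] [91.  60.4] 71.8 n 132
top0 sinktop [ 467.8 -319.9] [22.4 41. ] 71.4 n 42
top0 lip [673.2  30.1] [28.1 41. ] 89.6 n 45
top0 lip [583.7  23.9] [30.5 39.8] 89.5 n 46
top0 deck [626.5  25.6] [132.1 228. ] 4.3 n 332
scene0 bed [635.  -23.8] [60.6 59.5] 4.2 n 57
scene0 cover [448.8 321.7] [103.1  99. ] 7.6 n 152
scene0 bartop [448.9 322.1] [54.7 16.1] 7.4 n 38
scene0 board [ 461.3 -350.4] [92.1 59. ] 71.2 n 86
scene0 sinktop [ 473.6 -316.5] [26.1 39.9] 72.4 n 29
scene0 lip [630.8  10.7] [133.6 196.4] 2.7 n 259
scene0 deck [631.4  12.4] [132.1 198.9] 4.0 n 226
```

```bash
cat > go.py <<'E'
import sys,numpy as np
from bench import arm
from scipy.spatial.transform import Rotation as Ro
def go(x,y,z,yaw):
    s=arm.read_state(); R=Ro.from_euler('xyz',s['ee_rot']).as_matrix(); p=s['eef_pos']
    d=R.T@(np.array([x,y,z])-p)/.03
    cy=np.degrees(s['ee_rot'][2]); dt=-((yaw-cy+90)%180-90)/8
    print('rows',d.round(3),'twist',round(dt,3),'| tcp',p.round(4),'yaw',round(cy,2),'rot',s['ee_rot'].round(4),'F',s['contact_force'].round(1),'gap',round(s['finger_gap'],3),'t',s['clock'],'q6',s['qpos'][5].round(2))
a=list(map(float,sys.argv[1:])); go(*a)
E
python3 go.py .4701 -.320 .12 -18.4
```

```text
rows [-11.98    4.06   -4.458] twist 4.369 | tcp [ 0.1637 -0.5508  0.2415] yaw -163.45 rot [-1.5724e+00  2.0000e-04 -2.8527e+00] F [-0.3  0.2 -0.4] gap 1.0 t 0.1 q6 -0.12
```

```bash
python3 -m handwheel '[[-2,0,-0.7,0.7],[-4,0,-1.5,1.5],[-6,0,-2.2,2.2],[-8,0,-3,3],[-10,1,-3.7,3.7]]' 0; python3 go.py .4701 -.320 .10 -18.4
```

```text
clock: 0.72
eef_pos: [0.4119, -0.3662, 0.219]
ee_rot: [-1.568, 0.004, 2.911]
contact_force: [1.4, -0.0, 0.4]
finger_gap: 0.999
rows [-1.52   3.967 -1.954] twist 0.646 | tcp [ 0.4119 -0.3662  0.219 ] yaw 166.77 rot [-1.568   0.0039  2.9107] F [ 1.4 -0.   0.4] gap 0.999 t 0.725 q6 0.95
```

```bash
python3 -m handwheel '[[-0.7,0.8,-0.8,0.4],[-1.3,2,-1.6,0.6],[-1.3,3.3,-1.6,0.6],[-1.3,3.8,-1.6,0.6],[-1.3,3.8,-1.6,0.6]]' 0; python3 go.py .4701 -.320 .021 -18.4
```

```text
clock: 1.35
eef_pos: [0.4579, -0.3286, 0.1029]
ee_rot: [-1.572, -0.002, 2.83]
contact_force: [0.4, 0.1, 0.9]
finger_gap: 0.999
rows [-0.305  2.73  -0.397] twist 0.066 | tcp [ 0.4579 -0.3286  0.1029] yaw 162.13 rot [-1.5716e+00 -2.0000e-03  2.8296e+00] F [0.4 0.1 0.9] gap 0.999 t 1.35 q6 1.14
```

```bash
python3 -m handwheel '[[-0.3,0,-0.4,0.06],[-0.3,1,-0.4,0.06],[-0.3,1.2,-0.4,0.06],[-0.3,1.2,-0.4,0.06]]' 0; python3 - <<'E'
from h import *
a=grab('top','top1');b=grab('scene','scene1')
im=np.hstack([cv2.resize(a['color'][170:260,320:440],(400,300)),cv2.resize(b['color'][80:170,150:270],(400,300))])[:,:,::-1]
cv2.imwrite('pics/c1.png',im)
E
python3 go.py .4701 -.320 .021 -18.4
```

```text
clock: 1.85
eef_pos: [0.4712, -0.3203, 0.0684]
ee_rot: [-1.57, 0.001, 2.821]
contact_force: [0.5, 0.2, 0.1]
finger_gap: 1.002
rows [ 0.054  1.596 -0.01 ] twist 0.007 | tcp [ 0.4715 -0.3207  0.0689] yaw 161.66 rot [-1.5699e+00  2.1000e-03  2.8215e+00] F [ 0.7 -1.4 -1.2] gap 1.0 t 1.95 q6 1.17
```

View pics/c1.png

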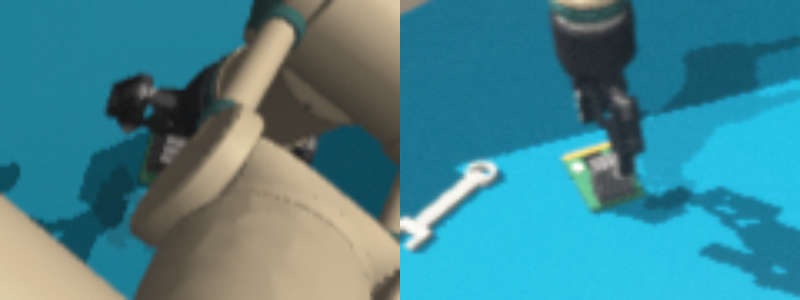

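The gripper is above the board. In the right crop, the fingers straddle the sink at about (610,190). I'll lower and close.

```bash
python3 -m handwheel '[[0,0.5,0,0],[0,1,0,0],[0,1.4,0,0],[0,1.6,0,0],[0,1.6,0,0]]' 0; python3 -m handwheel '[[0,0,0,0],[0,0,0,0],[0,0,0,0],[0,0,0,0],[0,0,0,0]]' 1 60;python3 -m handwheel '[[0,0,0,0],[0,0,0,0]]'; python3 go.py .4701 -.320 .021 -18.4
```

```text
clock: 2.58
eef_pos: [0.4704, -0.3199, 0.0189]
ee_rot: [-1.571, -0.001, 2.822]
contact_force: [0.8, 0.3, -0.0]
finger_gap: 0.997
clock: 3.2
eef_pos: [0.471, -0.3205, 0.0201]
ee_rot: [-1.57, 0.001, 2.822]
contact_force: [0.9, 0.5, 3.5]
finger_gap: 0.229
clock: 3.45
eef_pos: [0.471, -0.3204, 0.0201]
ee_rot: [-1.57, 0.001, 2.822]
contact_force: [-0.0, -0.4, 6.6]
finger_gap: 0.231
rows [ 0.033 -0.029 -0.005] twist 0.008 | tcp [ 0.471  -0.3204  0.0201] yaw 161.67 rot [-1.5703e+00  1.0000e-03  2.8216e+00] F [-0.  -0.4  6.6] gap 0.231 t 3.45 q6 1.17
```

```bash
python3 -m handwheel '[[0,-0.4,0,0],[0,-1.2,0,0],[0,-2.4,0,0],[0,-3.4,0,0],[0,-3.4,0,0]]'; python3 - <<'E'
from h import *
b=grab('scene','scene2'); a=grab('top','top2')
im=np.hstack([cv2.resize(a['color'][170:260,320:440],(400,300)),cv2.resize(b['color'][60:150,150:270],(400,300))])[:,:,::-1]
cv2.imwrite('pics/c2.png',im)
p=np.array([.630,.025]);t=np.radians(4.25);R=np.array([[np.cos(t),-np.sin(t)],[np.sin(t),np.cos(t)]])
for n,q in dict(home=(0,66),out=(0,102),pin=(0,-50)).items(): print(n,p+R@np.array(q)/1e3)
E
python3 go.py .6225 .1265 .12 4.25
```

```text
clock: 4.08
eef_pos: [0.4719, -0.321, 0.124]
ee_rot: [-1.569, 0.005, 2.822]
contact_force: [0.1, -0.8, -1.8]
finger_gap: 0.226
home [0.62510884 0.09081851]
out [0.62244093 0.12671952]
pin [ 0.63370542 -0.02486251]
rows [ -0.146   0.043 -15.712] twist -2.823 | tcp [ 0.4701 -0.3195  0.1211] yaw 161.67 rot [-1.5713e+00 -1.2000e-03  2.8216e+00] F [ 0.5  0.5 -2.3] gap 0.225 t 4.175 q6 1.17
```

View pics/c2.png

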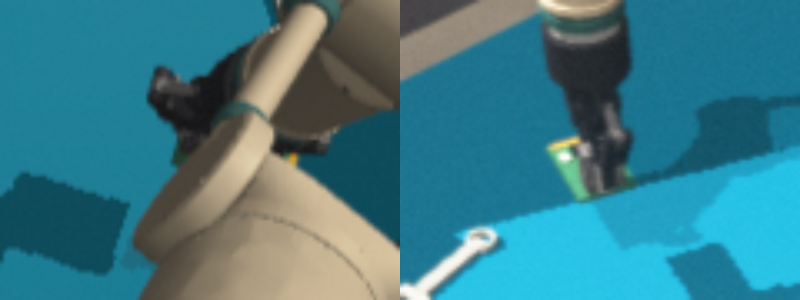

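```bash
python3 -m handwheel '[[0,0,-1,-0.3],[0,0,-2.8,-0.8],[0,0,-4.6,-1.4],[-0.1,0,-6.4,-2],[-0.1,0,-8,-2.5]]'; python3 go.py .6225 .1265 .12 4.25
```

```text
clock: 4.8
eef_pos: [0.5483, -0.0911, 0.1196]
ee_rot: [-1.572, -0.004, -3.11]
contact_force: [-0.1, -0.5, -1.6]
finger_gap: 0.227
rows [-2.703 -0.013 -7.17 ] twist -0.304 | tcp [ 0.5483 -0.0911  0.1196] yaw -178.18 rot [-1.5721 -0.0035 -3.1099] F [-0.1 -0.5 -1.6] gap 0.227 t 4.8 q6 1.25
```

```bash
python3 -m handwheel '[[-0.6,0,-1.6,-0.1],[-1.2,0,-3.2,-0.2],[-1.8,0,-4.8,-0.2],[-2.3,0,-5.8,-0.2],[-2.3,0,-5.8,-0.2]]';python3 -m handwheel '[[0,0,0,0],[0,0,0,0]]'; python3 go.py .6225 .1265 .12 4.25
```

```text
clock: 5.42
eef_pos: [0.6124, 0.0851, 0.1193]
ee_rot: [-1.571, -0.003, -3.081]
contact_force: [0.1, -0.4, -2.6]
finger_gap: 0.226
clock: 5.68
eef_pos: [0.6121, 0.0815, 0.1209]
ee_rot: [-1.57, -0.002, -3.086]
contact_force: [-0.0, -0.1, -0.9]
finger_gap: 0.225
rows [-0.431  0.028 -1.478] twist -0.132 | tcp [0.6121 0.0815 0.1209] yaw -176.8 rot [-1.5704e+00 -2.0000e-03 -3.0858e+00] F [-0.  -0.1 -0.9] gap 0.225 t 5.675 q6 1.54
```

```bash
python3 -m handwheel '[[-0.2,0,-0.6,-0.1],[-0.43,0.3,-1.4,-0.13],[-0.43,1,-1.48,-0.13],[-0.43,1.7,-1.48,-0.13],[-0.43,1.7,-1.48,-0.13]]';python3 -m handwheel '[[0,0,0,0],[0,0,0,0]]'; python3 go.py .6225 .1265 .034 4.25; python3 - <<'E'
from h import *
b=grab('scene','scene3'); a=grab('top','top3')
im=np.hstack([cv2.resize(a['color'][110:215,170:310],(400,300)),cv2.resize(b['color'][165:270,190:330],(400,300))])[:,:,::-1]
cv2.imwrite('pics/c3.png',im)
E
```

```text
clock: 6.3
eef_pos: [0.622, 0.1283, 0.0691]
ee_rot: [-1.571, -0.004, -3.066]
contact_force: [0.6, 0.4, -1.6]
finger_gap: 0.224
clock: 6.55
eef_pos: [0.6242, 0.1278, 0.0719]
ee_rot: [-1.571, 0.002, -3.067]
contact_force: [0.5, -0.2, -0.6]
finger_gap: 0.227
rows [0.063 1.262 0.04 ] twist 0.006 | tcp [0.6242 0.1278 0.0719] yaw -175.7 rot [-1.5709e+00  2.4000e-03 -3.0666e+00] F [ 0.5 -0.2 -0.6] gap 0.227 t 6.55 q6 1.59
```

View pics/c3.png

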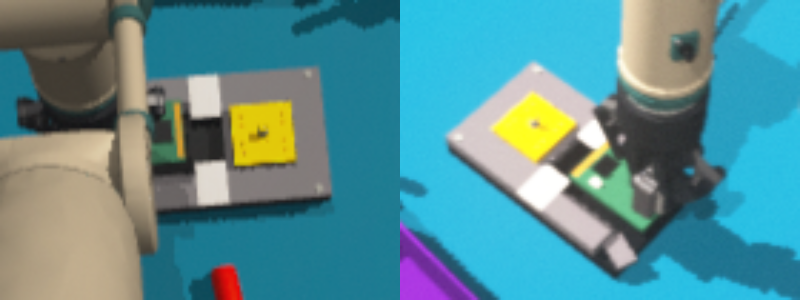

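The board hovers over the slot: its brass strip is at about (180,130) in the left crop, left of the lips at (205,95) and (210,182). I'll measure its lateral fit.

```bash
python3 - <<'E'
from h import *
t=np.radians(4.25);R=np.array([[np.cos(t),-np.sin(t)],[np.sin(t),np.cos(t)]])
for n,o in(('top3',(.6284,.0236)),('scene3',(.6316,.0263))):
    c=load(n);P=pts(c); H,S,V=cv2.split(cv2.cvtColor(c['color'],cv2.COLOR_RGB2HSV))
    m=(H>14)&(H<26)&(S>120)&(V>90)&(np.abs(P[...,2]-.057)<.02)&(np.hypot(P[...,0]-.63,P[...,1]-.05)<.06)
    q=np.argwhere(m); w=np.array([ray(c,u,v,.0575)[:2] for v,u in q])
    j=(w-np.array(o))@R*1000; print(n,len(q),q[:,::-1].min(0),q[:,::-1].max(0),'jig x',j[:,0].min(),j[:,0].max(),'y',j[:,1].min(),j[:,1].max(), P[m][:,2].mean())
    # bed check
    m=(H>22)&(H<35)&(S>150)&(V>120)&(np.hypot(P[...,0]-.632,P[...,1]+.026)<.06)
    w=np.array([ray(c,u,v,.035)[:2] for v,u in np.argwhere(m)]); print(cv2.minAreaRect((w*1000).astype(np.float32)))
E
```

```text
top3 46 [231 146] [254 164] jig x -21.771394461849688 29.192354969693195 y -27.46506810647692 33.38140296642098 0.05783327531125787
((631.9331665039062, -26.454448699951172), (60.40353775024414, 59.923770904541016), 4.271349906921387)
scene3 14 [254 215] [262 223] jig x -20.0650648574207 12.486031517728367 y 26.571135000373523 31.15496684207067 0.05750268671919141
((635.0136108398438, -23.875457763671875), (60.63992691040039, 59.29444885253906), 4.193122863769531)
```

```bash
python3 - <<'E'
from h import *
t=np.radians(4.25);R=np.array([[np.cos(t),-np.sin(t)],[np.sin(t),np.cos(t)]])
n,o='top3',(.6284,.0236)
c=load(n);H,S,V=cv2.split(cv2.cvtColor(c['color'],cv2.COLOR_RGB2HSV))
for v in range(143,172):
    print(v,[(int(H[v,u]),int(S[v,u]),int(V[v,u])) for u in range(228,238)])
for uv in [(232,145),(233,165)]: print(((ray(c,*uv,.0575)[:2]-np.array(o))@R*1000))
a=c['color'][130:180,205:265];cv2.imwrite('pics/c4.png',cv2.resize(a,(720,600),interpolation=cv2.INTER_NEAREST)[:,:,::-1])
E
```

```text
143 [(5, 12, 129), (5, 12, 132), (9, 13, 133), (4, 13, 133), (5, 12, 132), (8, 15, 133), (9, 13, 133), (4, 13, 133), (14, 22, 200), (18, 17, 221)]
144 [(51, 14, 125), (47, 14, 126), (47, 14, 127), (51, 14, 126), (57, 20, 127), (30, 10, 127), (9, 14, 132), (4, 13, 133), (14, 21, 202), (18, 17, 220)]
145 [(70, 66, 123), (71, 73, 125), (59, 57, 129), (42, 66, 132), (45, 75, 132), (57, 24, 118), (5, 13, 116), (0, 15, 118), (14, 21, 185), (18, 17, 220)]
146 [(72, 109, 122), (73, 119, 124), (48, 93, 132), (23, 152, 171), (23, 160, 175), (34, 40, 102), (0, 9, 81), (174, 15, 83), (13, 20, 150), (19, 19, 219)]
147 [(73, 111, 120), (73, 113, 124), (48, 92, 133), (20, 190, 209), (20, 199, 215), (27, 56, 105), (0, 12, 84), (170, 19, 80), (13, 21, 145), (17, 19, 218)]
148 [(72, 111, 119), (73, 114, 123), (56, 83, 129), (20, 191, 208), (20, 202, 215), (38, 59, 113), (20, 10, 79), (170, 12, 63), (13, 21, 145), (18, 18, 218)]
149 [(73, 111, 119), (73, 114, 123), (72, 115, 126), (20, 191, 208), (20, 202, 215), (31, 67, 111), (40, 12, 62), (165, 10, 49), (12, 20, 125), (17, 19, 218)]
150 [(73, 115, 12
[... 2628 characters left out ...]
42, 36), (75, 29, 35), (70, 22, 35), (60, 14, 36), (0, 0, 33), (0, 7, 36), (0, 0, 33), (30, 11, 47)]
168 [(0, 0, 33), (0, 8, 31), (90, 8, 33), (120, 8, 34), (30, 8, 32), (60, 7, 35), (150, 7, 35), (0, 8, 34), (120, 8, 33), (15, 11, 48)]
169 [(0, 0, 32), (120, 7, 35), (120, 8, 34), (0, 0, 32), (0, 0, 32), (0, 0, 32), (60, 8, 31), (0, 0, 29), (90, 8, 33), (30, 6, 43)]
170 [(170, 23, 34), (150, 8, 33), (0, 0, 39), (10, 18, 42), (0, 5, 47), (15, 11, 47), (0, 6, 43), (150, 8, 31), (0, 11, 48), (170, 14, 54)]
171 [(0, 11, 68), (173, 15, 67), (8, 14, 71), (0, 11, 72), (0, 13, 78), (0, 13, 76), (173, 13, 76), (0, 8, 67), (0, 10, 77), (8, 11, 89)]
[31.80082195 28.68448594]
[-24.55355461  30.38835093]
```

View pics/c4.png

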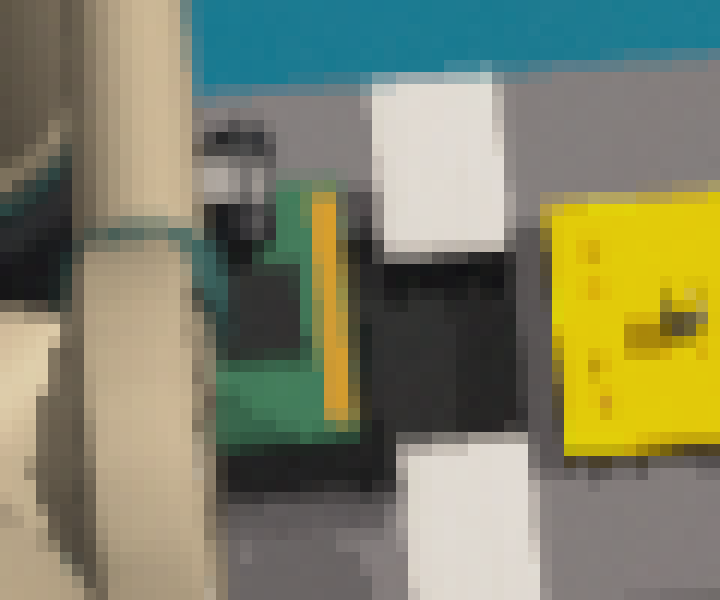

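```bash
python3 - <<'E'
from h import *
t=np.radians(4.25);R=np.array([[np.cos(t),-np.sin(t)],[np.sin(t),np.cos(t)]])
c=load('top3');P=pts(c)
for v in range(141,170,1): print(v,(P[v,224:238,2]*1000).round(0).astype(int))
c=load('scene3');im=c['color'][190:260,230:310];cv2.imwrite('pics/c5.png',cv2.resize(im,(685,600),interpolation=cv2.INTER_CUBIC)[:,:,::-1])
E
```

```text
141 [161 158 160  29  26  30  26  30  29  29  31  30  29  32]
142 [160 159 158  29  25  26  27  31  30  25  33  29  27  29]
143 [161 159 158  25  25  29  26  26  28  26  25  25  29  26]
144 [164 157 157 157  33  30  28  24  29  27  26  28  31  27]
145 [159 159 154 155  28  29  56  58  58  19  25  26  26  28]
146 [162 158 160 158  60  61  59  60  62  29  25  27  26  28]
147 [161 162 160 157  56  58  56  58  62  27  24  26  25  27]
148 [160 161 157 153  56  55  59  56  61  21  21  20  24  24]
149 [159 158 158 157  60  59  59  57  58  20  17  21  24  27]
150 [158 155 156 152  59  56  61  62  57  54  13  20  15  25]
151 [149 151 143  58  57  59  61  59  60  61  18  16  16  30]
152 [139  64  56  60  58  60  61  61  58  60  13  13  15  16]
153 [57 61 60 60 58 61 59 57 61 57 21 14 17 14]
154 [60 63 58 65 60 55 61 57 57 55 17 12 14 17]
155 [61 58 60 64 60 61 59 56 62 59 14 19 16 15]
156 [60 58 60 57 60 63 58 59 59 59 14 13 17 12]
157 [61 61 62 59 61 61 59 62 53 60 15 16 16 10]
158 [59 58 61 58 60 65 56 59 60 60 13 10 16 15]
159 [59 60 60 58 60 61 59 61 58 59 13 16 13 16]
160 [56 52 60 61 58 60 58 59 61 61 11 16 17 12]
161 [61 59 60 59 57 58 58 59 56 57 13 18 11 14]
162 [54 61 61 62 59 61 60 56 57 59 56 14 14 15]
163 [57 57 57 56 59 53 59 56 57 60 58 15 13 14]
164 [58 58 58 57 58 53 57 57 61 58 61 13 19 13]
165 [57 62 55 57 57 59 59 54 58 56 58 15 15 15]
166 [61 60 58 58 60 55 59 58 55 58 61 14 12 12]
167 [58 55 54 50 51 51 13 13 15 13 17 15 15 15]
168 [16 17 15 16 13 13  9 16 14 14 16 12 11 17]
169 [16 13 16 17 13 12 18 10 15 12 15 14 14 17]
```

View pics/c5.png

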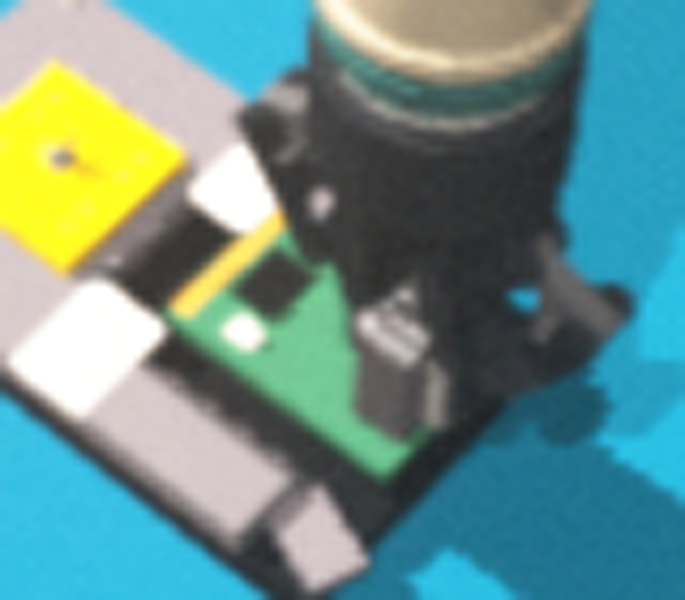

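```bash
python3 - <<'E'
from h import *
t=np.radians(4.25);R=np.array([[np.cos(t),-np.sin(t)],[np.sin(t),np.cos(t)]])
c=load('top3');o=np.array([.6284,.0236])
for n,u,v,h in [('lipU',242,150.2,.027),('lipL',244,165.9,.027),('bU',231,144.3,.058),('bL',231,165.3,.058),('bUn',232,144.4,.058),('bLn',234,165.3,.058)]:
    print(n,(ray(c,u,v,h)[:2]-o)@R*1000)
# lips by row profiles
g=cv2.cvtColor(c['color'],cv2.COLOR_RGB2GRAY)
for u in (239,242,245): print(u,g[134:176,u])
c0=load('top0'); g0=cv2.cvtColor(c0['color'],cv2.COLOR_RGB2GRAY)
for u in (215,225,232,240): print(u,list(zip(range(132,190),g0[132:190,u])))
E
```

```text
lipU [23.92637679  2.08794144]
lipL [-21.66319905   0.28914754]
bU [33.85012742 31.24638323]
bL [-25.07280953  35.83689304]
bUn [33.34419688 28.54981629]
bLn [-25.74080147  27.75890572]
239 [ 96  97 166 219 220 219 220 220 219 219 220 220 219 219 218 218 198 120
  23  27  40  48  49  50  48  47  49  49  48  47  48  48  93 171 214 214
 213 214 214 214 212 211]
242 [ 97 113 174 220 219 220 220 220 220 220 219 219 219 219 219 218 186  72
  21  22  29  39  43  48  48  47  48  47  49  49  47  49 123 196 218 219
 219 218 218 219 219 219]
245 [ 97 129 190 221 221 221 221 220 220 220 220 219 219 219 219 219 184  40
  24  23  31  38  38  39  37  36  38  38  37  38  38  37 149 219 219 219
 218 219 218 218 218 218]
215 [(132, np.uint8(105)), (133, np.uint8(102)), (134, np.uint8(103)), (135, np.uint8(104)), (136, np.uint8(104)), (137, np.uint8(104)), (138, np.uint8(125)), (139, np.uint8(140)), (140, np.uint8(139)), (141, np.uint8(139)), (142, np.uint8(140)), (143, np.uint8(140)), (144, np.uint8(139)), (145, np.uint8(139)), (146, np.uint8(131)), (147, np.uint8(106)), (148, np.uint8(87)), (149, np
[... 3921 characters left out ...]
uint8(54)), (158, np.uint8(53)), (159, np.uint8(52)), (160, np.uint8(52)), (161, np.uint8(52)), (162, np.uint8(52)), (163, np.uint8(53)), (164, np.uint8(53)), (165, np.uint8(52)), (166, np.uint8(102)), (167, np.uint8(187)), (168, np.uint8(228)), (169, np.uint8(228)), (170, np.uint8(227)), (171, np.uint8(228)), (172, np.uint8(227)), (173, np.uint8(228)), (174, np.uint8(228)), (175, np.uint8(227)), (176, np.uint8(227)), (177, np.uint8(226)), (178, np.uint8(226)), (179, np.uint8(225)), (180, np.uint8(225)), (181, np.uint8(197)), (182, np.uint8(84)), (183, np.uint8(35)), (184, np.uint8(45)), (185, np.uint8(50)), (186, np.uint8(48)), (187, np.uint8(67)), (188, np.uint8(96)), (189, np.uint8(102))]
```

In the same top view, the lips centre at jig x = +1.1 and the board at +4.1. The board sits about 3 mm too far along +x, so I'll correct by +0.09 in tool x and lower it.

```bash
python3 -m handwheel '[[0.09,0,0,0],[0.09,0.3,0,0],[0.09,0.6,0,0],[0.09,0.85,0,0],[0.09,0.85,0,0]]'; python3 go.py .6225 .1265 .034 4.25;  python3 -m handwheel '[[0,0.1,0,0],[0,0.2,0,0],[0,0.3,0,0],[0,0.37,0,0],[0,0.37,0,0]]'; python3 go.py .6225 .1265 .034 4.25
```

```text
clock: 7.28
eef_pos: [0.6199, 0.1274, 0.0439]
ee_rot: [-1.571, -0.002, -3.066]
contact_force: [-0.5, -0.0, -0.4]
finger_gap: 0.227
rows [-0.086  0.33   0.038] twist 0.007 | tcp [0.6199 0.1274 0.0439] yaw -175.7 rot [-1.5707e+00 -2.3000e-03 -3.0665e+00] F [-0.5 -0.  -0.4] gap 0.227 t 7.275 q6 1.59
clock: 7.9
eef_pos: [0.6207, 0.1275, 0.0342]
ee_rot: [-1.571, 0.0, -3.066]
contact_force: [0.1, -0.1, -0.7]
finger_gap: 0.227
rows [-0.057  0.005  0.039] twist 0.007 | tcp [0.6207 0.1275 0.0342] yaw -175.69 rot [-1.5707e+00  4.0000e-04 -3.0664e+00] F [ 0.1 -0.1 -0.7] gap 0.227 t 7.9 q6 1.59
```

```bash
python3 -m handwheel '[[0,0.03,0,0],[0,0.06,0,0],[0,0.06,0,0]]';  python3 - <<'E'
from h import *
b=grab('scene','scene5'); a=grab('top','top5')
im=np.hstack([cv2.resize(a['color'][125:185,200:280],(400,300),interpolation=cv2.INTER_CUBIC),cv2.resize(b['color'][190:265,230:330],(400,300),interpolation=cv2.INTER_CUBIC)])[:,:,::-1]
cv2.imwrite('pics/c6.png',im)
P=pts(a); print((P[150:168:2,222:236,2]*1000).round().astype(int)); print(arm.read_state()['contact_force'])
E
```

```text
clock: 8.28
eef_pos: [0.6207, 0.1276, 0.0341]
ee_rot: [-1.571, 0.001, -3.066]
contact_force: [-2.7, -0.6, 10.2]
finger_gap: 0.23
[[ 125  126  119  122  124  120   16   18   16   10   17   22   15   10]
 [ 463  123  123  123  119  119   23   21   20   16   21   24   15   13]
 [ 476  474  118  122  120  123  118   19   21   21   19   23   14   12]
 [ 481  476  113 1182  117  113   19   18   19   16   21   24   19   17]
 [ 476  479  474   23   24   22   22   22   19   20   24   21   13   16]
 [ 482  473  472   24   21   20   28   23   19   22   22   19   18   16]
 [ 484  471   23   25   26   24   21   21   25   24   20   17   21   16]
 [ 488   21   25   19   26   22   18   23   23   22   18   22   23   15]
 [ 502   19   23   24   19   20   22   20   19   23   24   23   24   15]]
[-2.83084707 -0.08223022  9.0794135 ]
```

View pics/c6.png

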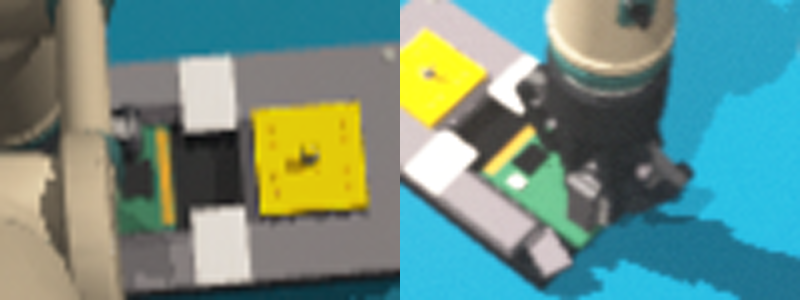

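The board is seated on the slot floor: its top is at about 21 mm in the depth map and contact is 10 N. In the left crop, the brass at (165,175) lies clear of the lips. I'll ease off and slide it in.

```bash
python3 -m handwheel '[[0.03,-0.05,0,0],[0.03,-0.05,0.15,0],[0.03,-0.05,0.3,0],[0.03,-0.05,0.45,0],[0.03,-0.05,0.6,0]]'; python3 go.py .6225 .0908 .034 4.25
```

```text
clock: 9.0
eef_pos: [0.6216, 0.1096, 0.0341]
ee_rot: [-1.571, 0.001, -3.067]
contact_force: [1.0, 3.6, 5.4]
finger_gap: 0.229
rows [0.015 0.004 0.626] twist 0.005 | tcp [0.6216 0.1096 0.0341] yaw -175.71 rot [-1.5713e+00  1.1000e-03 -3.0667e+00] F [1.  3.6 5.4] gap 0.229 t 9.0 q6 1.56
```

```bash
python3 -m handwheel '[[0,-0.02,0.12,0],[0,-0.02,0.24,0],[0,-0.02,0.36,0],[0,-0.02,0.5,0],[0,-0.02,0.5,0]]'; python3 go.py .6225 .0908 .034 4.25
```

```text
clock: 9.62
eef_pos: [0.6223, 0.0937, 0.0342]
ee_rot: [-1.57, -0.0, -3.066]
contact_force: [2.5, -0.7, -0.3]
finger_gap: 0.227
rows [0.001 0.006 0.096] twist 0.007 | tcp [0.6223 0.0937 0.0342] yaw -175.69 rot [-1.5697 -0.     -3.0664] F [ 2.5 -0.7 -0.3] gap 0.227 t 9.625 q6 1.54
```

```bash
python3 -m handwheel '[[-0.02,0,0.05,0],[-0.02,0,0.1,0],[-0.02,0,0.15,0],[-0.02,0,0.15,0]]'; python3 -m handwheel '[[0,0,0.04,0],[0,0,0.08,0],[0,0,0.08,0]]'; python3 go.py .6225 .0908 .034 4.25
```

```text
clock: 10.12
eef_pos: [0.6226, 0.0898, 0.0342]
ee_rot: [-1.57, -0.001, -3.066]
contact_force: [0.5, 1.5, 0.7]
finger_gap: 0.231
clock: 10.5
eef_pos: [0.6229, 0.0887, 0.0343]
ee_rot: [-1.573, -0.001, -3.067]
contact_force: [-0.2, 5.4, 0.8]
finger_gap: 0.227
rows [ 0.01   0.01  -0.069] twist 0.002 | tcp [0.6229 0.0887 0.0343] yaw -175.73 rot [-1.5726e+00 -5.0000e-04 -3.0671e+00] F [-0.2  5.4  0.8] gap 0.227 t 10.5 q6 1.53
```

```bash
python3 -m handwheel '[[0,0,0.04,0],[0,0,0.08,0],[0,0,0.08,0]]'; python3 -m handwheel '[[0,0,0.06,0],[0,0,0.06,0]]'; python3 go.py .6225 .0908 .034 4.25;python3 - <<'E'
from h import *
b=grab('scene','scene6'); a=grab('top','top6')
im=np.hstack([cv2.resize(a['color'][125:185,200:280],(400,300),interpolation=cv2.INTER_CUBIC),cv2.resize(b['color'][190:265,230:330],(400,300),interpolation=cv2.INTER_CUBIC)])[:,:,::-1]
cv2.imwrite('pics/c7.png',im)
E
```

```text
clock: 10.88
eef_pos: [0.623, 0.0886, 0.0346]
ee_rot: [-1.576, -0.0, -3.068]
contact_force: [-0.6, 10.6, 3.2]
finger_gap: 0.227
clock: 11.12
eef_pos: [0.623, 0.0886, 0.0348]
ee_rot: [-1.579, 0.0, -3.069]
contact_force: [-1.6, 15.2, 3.3]
finger_gap: 0.225
rows [ 0.012  0.029 -0.075] twist -0.009 | tcp [0.623  0.0886 0.0348] yaw -175.82 rot [-1.5790e+00  1.0000e-04 -3.0687e+00] F [-1.6 15.2  3.3] gap 0.225 t 11.125 q6 1.52
```

View pics/c7.png

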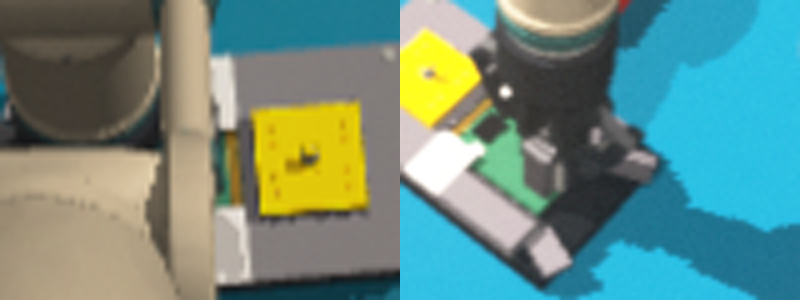

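The brass strip now lies at the deck edge (235,160 in the left crop). The arm stopped while the push force rose to 15 N, so the board is on the stop. I'll ease the push and release.

```bash
python3 -m handwheel '[[0,0,-0.05,0],[0,0,-0.08,0]]'; python3 -m handwheel '[[0,0,0,0],[0,0,0,0],[0,0,0,0]]' 0.45;  python3 -m handwheel '[[0,-0.5,0,0],[0,-1.5,0,0],[0,-3,0,0],[0,-4,0,0],[0,-4,0,0]]'; python3 go.py .4465 .321 .15 7.5
```

```text
clock: 11.48
eef_pos: [0.6229, 0.0887, 0.0345]
ee_rot: [-1.575, -0.0, -3.067]
contact_force: [-1.6, 8.5, 0.9]
finger_gap: 0.228
clock: 11.85
eef_pos: [0.6235, 0.0853, 0.0342]
ee_rot: [-1.57, -0.0, -3.067]
contact_force: [-0.8, -0.7, 0.3]
finger_gap: 0.547
clock: 12.48
eef_pos: [0.6256, 0.0858, 0.1585]
ee_rot: [-1.57, 0.008, -3.067]
contact_force: [-0.3, 0.0, 0.2]
finger_gap: 0.551
rows [ 5.366  0.235 -8.266] twist -0.4 | tcp [0.6256 0.0858 0.1585] yaw -175.7 rot [-1.5701  0.0077 -3.0665] F [-0.3  0.   0.2] gap 0.551 t 12.475 q6 1.52
```

```bash
python3 -m handwheel '[[1,0,-1.5,0],[2.1,0,-3.2,-0.1],[3.2,0,-4.9,-0.2],[4.3,0,-6.6,-0.3],[5.3,0,-8.2,-0.4]]' 0.2; python3 -m handwheel '[[0,0,0,0],[0,0,0,0]]'; python3 - <<'E'
from h import *
b=grab('scene','scene8'); a=grab('top','top8')
im=np.hstack([cv2.resize(a['color'][110:210,180:313],(400,300),interpolation=cv2.INTER_CUBIC),cv2.resize(b['color'][160:280,190:350],(400,300),interpolation=cv2.INTER_CUBIC)])[:,:,::-1]
cv2.imwrite('pics/c8.png',im)
E
python3 go.py .4465 .321 .036 7.5
```

```text
clock: 13.1
eef_pos: [0.4444, 0.3202, 0.1535]
ee_rot: [-1.57, -0.002, -3.01]
contact_force: [1.0, 0.1, -0.0]
finger_gap: 0.796
clock: 13.35
eef_pos: [0.4462, 0.3189, 0.1538]
ee_rot: [-1.57, -0.001, -3.01]
contact_force: [-0.5, -0.7, 0.6]
finger_gap: 0.801
rows [ 0.007  3.932 -0.097] twist -0.009 | tcp [0.4471 0.3182 0.154 ] yaw -172.57 rot [-1.5700e+00 -2.0000e-04 -3.0119e+00] F [-0.8  0.2  0.1] gap 0.799 t 13.45 q6 1.93
```

View pics/c8.png

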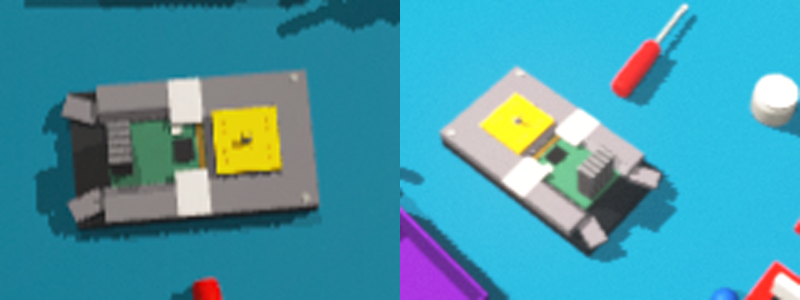

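The board lies home under both lips, with its brass against the deck edge (200,145 in the left crop). I'll check this numerically from the saved images.

```bash
python3 - <<'E'
from h import *
t=np.radians(4.25);R=np.array([[np.cos(t),-np.sin(t)],[np.sin(t),np.cos(t)]])
for n,o in(('top8',(.6288,.0236)),('scene8',(.6316,.0263))):
    c=load(n);P=pts(c); H,S,V=cv2.split(cv2.cvtColor(c['color'],cv2.COLOR_RGB2HSV)); J=(P[...,:2]-np.array(o))@R*1000
    m=(P[...,2]>.058)&(P[...,2]<.08)&(abs(J[...,0])<40)&(J[...,1]>40)&(J[...,1]<100)
    r=cv2.minAreaRect(np.array([(ray(c,u,v,.066)[:2]-o)@R*1000 for v,u in np.argwhere(m)],np.float32)); print(n,'sink',r)
    m=(H>14)&(H<23)&(S>100)&(V>70)&(abs(J[...,0])<24)&(J[...,1]>-20)&(J[...,1]<20)&(P[...,2]<.03)
    q=np.array([(ray(c,u,v,.020)[:2]-o)@R*1000 for v,u in np.argwhere(m)]); print('brass y',np.percentile(q[:,1],[5,50,95]),len(q))
E
python3 -m handwheel '[[0,0.8,-0.1,0],[0,1.8,-0.1,0],[0,2.8,-0.1,0],[0,3.5,-0.1,0],[0,3.83,-0.1,0]]'  0.2; python3 -m handwheel '[[0,0,0,0],[0,0,0,0]]'; python3 go.py .4465 .321 .039 7.5
```

```text
top8 sink ((-3.8974437713623047, 65.91455841064453), (42.42361068725586, 20.433807373046875), 0.9526650905609131)
brass y [-10.31012378  -8.35964298  -6.02593312] 26
scene8 sink ((-1.2614250183105469, 66.45721435546875), (42.72043228149414, 22.52832794189453), 0.5878131985664368)
brass y [-13.7022826  -11.54150056  -8.95927564] 21
clock: 14.08
eef_pos: [0.4464, 0.3207, 0.038]
ee_rot: [-1.57, -0.002, -3.013]
contact_force: [0.2, -0.7, 1.0]
finger_gap: 0.8
clock: 14.32
eef_pos: [0.4469, 0.3223, 0.0402]
ee_rot: [-1.571, 0.002, -3.011]
contact_force: [-0.5, -0.1, 1.5]
finger_gap: 0.804
rows [0.02  0.04  0.041] twist -0.004 | tcp [0.4469 0.3223 0.0402] yaw -172.53 rot [-1.5712e+00  1.6000e-03 -3.0112e+00] F [-0.5 -0.1  1.5] gap 0.804 t 14.325 q6 1.94
```

```bash
python3 -m handwheel '[[0,0,0,0],[0,0,0,0],[0,0,0,0],[0,0,0,0],[0,0,0,0]]' 1 100; python3 -m handwheel '[[0,0,0,0],[0,0,0,0],[0,0,0,0]]'; python3 -m handwheel '[[0,-0.5,0,0],[0,-1.5,0,0],[0,-3,0,0],[0,-4,0,0],[0,-4,0,0]]'; python3 -m handwheel '[[0,0,0,0],[0,0,0,0]]'; python3 - <<'E'
from h import *
b=grab('scene','scene9'); a=grab('top','top9')
im=np.hstack([cv2.resize(a['color'][170:270,80:213],(400,300),interpolation=cv2.INTER_CUBIC),cv2.resize(b['color'][160:280,300:460],(400,300),interpolation=cv2.INTER_CUBIC)])[:,:,::-1]
cv2.imwrite('pics/c9.png',im)
E
python3 go.py .6337 -.027 .15 4.25
```

```text
clock: 14.95
eef_pos: [0.4462, 0.3223, 0.04]
ee_rot: [-1.571, 0.001, -3.01]
contact_force: [-1.5, -0.6, 5.8]
finger_gap: 0.176
clock: 15.32
eef_pos: [0.4462, 0.3223, 0.04]
ee_rot: [-1.571, 0.001, -3.01]
contact_force: [-0.6, -0.1, 6.2]
finger_gap: 0.173
clock: 15.95
eef_pos: [0.4474, 0.3232, 0.1619]
ee_rot: [-1.573, 0.005, -3.011]
contact_force: [-0.1, -0.1, -2.7]
finger_gap: 0.175
clock: 16.2
eef_pos: [0.4448, 0.3216, 0.1575]
ee_rot: [-1.569, -0.004, -3.011]
contact_force: [0.9, 0.0, -3.3]
finger_gap: 0.173
rows [-4.709  0.264 12.349] twist 0.406 | tcp [0.4453 0.3219 0.1579] yaw -172.5 rot [-1.5696e+00 -2.8000e-03 -3.0107e+00] F [ 0.1  0.3 -3.3] gap 0.175 t 16.3 q6 1.94
```

View pics/c9.png

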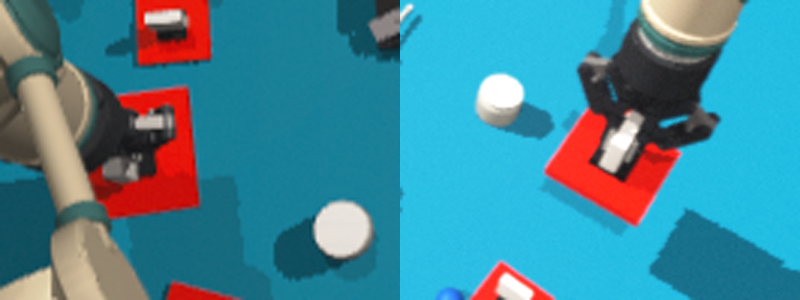

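The cover is lifted and level in the grip, with the bar at (620,140) in the right crop. I'll carry it over the jig.

```bash
python3 -m handwheel '[[-0.4,0,1.2,0],[-1.1,0,2.9,0.1],[-1.8,0,4.6,0.2],[-2.5,0,6.4,0.3],[-3.2,0,8.2,0.4]]'; python3 -m handwheel '[[-0.7,0,1.8,0],[-1.2,0,3.2,0],[-1.5,0,3.9,0],[-1.5,0,3.9,0]]'; python3 -m handwheel '[[0,0,0,0],[0,0,0,0]]';python3 go.py .633 -.026 .10 4.25
```

```text
clock: 16.92
eef_pos: [0.5738, 0.0893, 0.1586]
ee_rot: [-1.571, -0.001, -3.067]
contact_force: [1.0, 0.1, -2.3]
finger_gap: 0.172
clock: 17.42
eef_pos: [0.6273, -0.0233, 0.1586]
ee_rot: [-1.571, -0.001, -3.069]
contact_force: [-0.4, 0.3, -2.5]
finger_gap: 0.171
clock: 17.68
eef_pos: [0.6263, -0.0207, 0.1594]
ee_rot: [-1.571, -0.001, -3.065]
contact_force: [-0.8, -0.8, -3.5]
finger_gap: 0.174
rows [-0.211  1.981  0.195] twist 0.02 | tcp [ 0.6263 -0.0207  0.1594] yaw -175.59 rot [-1.5714e+00 -6.0000e-04 -3.0647e+00] F [-0.8 -0.8 -3.5] gap 0.174 t 17.675 q6 1.35
```

```bash
python3 -m handwheel '[[-0.1,0.3,0.1,0.02],[-0.2,1,0.19,0.02],[-0.2,1.8,0.19,0.02],[-0.2,1.95,0.19,0.02],[-0.2,1.95,0.19,0.02]]'; python3 -m handwheel '[[0,0,0,0],[0,0,0,0]]';python3 go.py .633 -.026 .10 4.25; python3 - <<'E'
from h import *
b=grab('scene','scene10'); a=grab('top','top10')
im=np.hstack([cv2.resize(a['color'][110:210,180:313],(400,300),interpolation=cv2.INTER_CUBIC),cv2.resize(b['color'][160:280,190:350],(400,300),interpolation=cv2.INTER_CUBIC)])[:,:,::-1]
cv2.imwrite('pics/c10.png',im)
E
```

```text
clock: 18.3
eef_pos: [0.6335, -0.0273, 0.1008]
ee_rot: [-1.571, -0.0, -3.069]
contact_force: [-0.8, -0.2, -2.9]
finger_gap: 0.176
clock: 18.55
eef_pos: [0.634, -0.0277, 0.102]
ee_rot: [-1.57, 0.002, -3.069]
contact_force: [0.2, -1.4, -2.7]
finger_gap: 0.174
rows [ 0.03   0.066 -0.058] twist -0.013 | tcp [ 0.634  -0.0277  0.102 ] yaw -175.85 rot [-1.5702e+00  1.9000e-03 -3.0692e+00] F [ 0.2 -1.4 -2.7] gap 0.174 t 18.55 q6 1.35
```

View pics/c10.png

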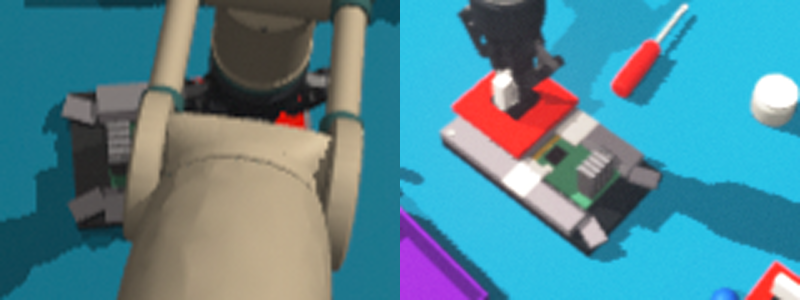

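In the right crop the cover hovers square over the bed. I'll measure the plate in the scene view against the pin seen earlier in both views.

```bash
python3 - <<'E'
from h import *
c=load('scene10');P=pts(c);H,S,V=cv2.split(cv2.cvtColor(c['color'],cv2.COLOR_RGB2HSV))
m=((H<8)|(H>172))&(S>150)&(V>60)&(np.hypot(P[...,0]-.633,P[...,1]+.026)<.085)&(P[...,2]>.05)
q=np.argwhere(m); 
for vmin in (60,150,180,200):
    mm=m&(V>vmin); q=np.argwhere(mm); z=np.median(P[mm][:,2]); r=cv2.minAreaRect(np.array([ray(c,u,v,.072)[:2]*1000 for v,u in q],np.float32)); print(vmin,len(q),z,r)
t0,s0=load('top8'),load('scene8')
a=cv2.resize(t0['color'][140:175,240:285],(450,350),interpolation=cv2.INTER_NEAREST);b=cv2.resize(s0['color'][195:225,220:255],(350,300),interpolation=cv2.INTER_NEAREST)
im=np.zeros((350,800,3),np.uint8);im[:,:450]=a;im[:300,450:]=b;cv2.imwrite('pics/pin.png',im[:,:,::-1])
print(ray(t0,260.7,156.7,.047),ray(s0,238,209,.047), proj(s0,[[.6337,-.025,.047],[.6337,-.025,.035]]),proj(t0,[[.6337,-.025,.047],[.6337,-.025,.035]]))
E
```

```text
60 720 0.07064162600086363 ((635.8959350585938, -23.859390258789062), (102.50027465820312, 102.3529052734375), 4.325455665588379)
150 704 0.07063346460724615 ((635.8720092773438, -23.95386505126953), (102.49061584472656, 102.18438720703125), 4.275616645812988)
180 671 0.0706455659109956 ((635.9761962890625, -24.793594360351562), (102.50318908691406, 100.47274017333984), 4.340511322021484)
200 623 0.07068048426376107 ((635.9761962890625, -24.793594360351562), (102.50318908691406, 100.47274017333984), 4.340511322021484)
[ 0.62724749 -0.02371795  0.047     ] [ 0.6379191  -0.01431053  0.047     ] [[236.53189173 205.98251605]
 [236.70994041 208.44065   ]] [[261.12718494 154.42681682]
 [260.95707121 155.62361696]]
```

View pics/pin.png

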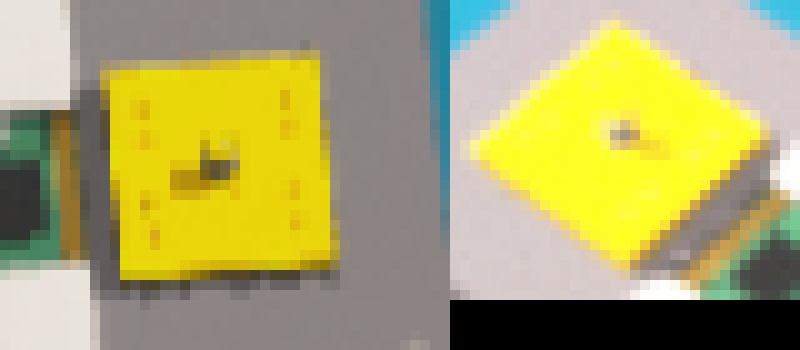

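The plate centres at (636.0,-24.4) against the bed at (635.0,-23.8) in the same view, and their yaws agree (4.3 and 4.2 degrees). I'll lower it and feel for the pin.

```bash
python3 -m handwheel '[[0.03,0.15,-0.02,0],[0.03,0.3,-0.02,0],[0.03,0.4,-0.02,0],[0.03,0.48,-0.02,0],[0.03,0.48,-0.02,0]]'; python3 go.py .633 -.026 .075 4.25;python3 -m handwheel '[[0,0.06,0,0],[0,0.12,0,0],[0,0.18,0,0],[0,0.18,0,0]]'; python3 go.py .633 -.026 .075 4.25
```

```text
clock: 19.27
eef_pos: [0.6323, -0.0271, 0.0862]
ee_rot: [-1.571, -0.001, -3.069]
contact_force: [-0.2, 0.4, -3.0]
finger_gap: 0.172
rows [-0.025  0.375 -0.033] twist -0.013 | tcp [ 0.6323 -0.0271  0.0862] yaw -175.86 rot [-1.5709e+00 -5.0000e-04 -3.0693e+00] F [-0.2  0.4 -3. ] gap 0.172 t 19.275 q6 1.35
clock: 19.77
eef_pos: [0.6327, -0.0271, 0.0811]
ee_rot: [-1.571, 0.0, -3.069]
contact_force: [0.6, -0.5, -2.9]
finger_gap: 0.176
rows [-0.013  0.202 -0.034] twist -0.013 | tcp [ 0.6327 -0.0271  0.0811] yaw -175.86 rot [-1.5708e+00  4.0000e-04 -3.0693e+00] F [ 0.6 -0.5 -2.9] gap 0.176 t 19.775 q6 1.35
```

```bash
python3 -m handwheel '[[0,0.07,0,0],[0,0.13,0,0],[0,0.2,0,0],[0,0.2,0,0]]'; python3 go.py .633 -.026 .067 4.25; python3 -m handwheel '[[0,0.03,0,0],[0,0.06,0,0],[0,0.06,0,0]]'; python3 go.py .633 -.026 .067 4.25
```

```text
clock: 20.27
eef_pos: [0.6327, -0.027, 0.0751]
ee_rot: [-1.571, 0.0, -3.069]
contact_force: [1.3, 0.9, -2.9]
finger_gap: 0.177
rows [-0.012  0.269 -0.034] twist -0.013 | tcp [ 0.6327 -0.027   0.0751] yaw -175.85 rot [-1.5707e+00  5.0000e-04 -3.0692e+00] F [ 1.3  0.9 -2.9] gap 0.177 t 20.275 q6 1.35
clock: 20.65
eef_pos: [0.6327, -0.0271, 0.0739]
ee_rot: [-1.571, 0.001, -3.069]
contact_force: [-1.0, -0.3, 3.9]
finger_gap: 0.173
rows [-0.011  0.231 -0.035] twist -0.013 | tcp [ 0.6327 -0.0271  0.0739] yaw -175.85 rot [-1.5706e+00  9.0000e-04 -3.0692e+00] F [-1.  -0.3  3.9] gap 0.173 t 20.65 q6 1.35
```

The cover dropped on and rests on the bed at TCP 0.074. Now I'll press it down.

```bash
python3 -m handwheel '[[0,0.1,0,0],[0,0.2,0,0],[0,0.3,0,0],[0,0.3,0,0]]'; python3 -m handwheel '[[0,0.06,0,0],[0,0.12,0,0],[0,0.12,0,0]]'; python3 go.py .633 -.026 .066 4.25
```

```text
clock: 21.15
eef_pos: [0.6328, -0.0271, 0.067]
ee_rot: [-1.57, 0.002, -3.069]
contact_force: [-3.0, 1.9, 15.3]
finger_gap: 0.174
clock: 21.52
eef_pos: [0.6328, -0.0271, 0.067]
ee_rot: [-1.57, 0.003, -3.069]
contact_force: [-8.6, 1.6, 31.6]
finger_gap: 0.173
rows [-0.008  0.032 -0.035] twist -0.012 | tcp [ 0.6328 -0.0271  0.067 ] yaw -175.84 rot [-1.5698  0.0034 -3.069 ] F [-8.6  1.6 31.6] gap 0.173 t 21.525 q6 1.35
```

```bash
python3 - <<'E'
from h import *
a=grab('scene','scene12'); c=grab('top','top12'); P=pts(a);H,S,V=cv2.split(cv2.cvtColor(a['color'],cv2.COLOR_RGB2HSV))
m=((H<8)|(H>172))&(S>150)&(V>150)&(np.hypot(P[...,0]-.633,P[...,1]+.026)<.085)
print(np.median(P[m][:,2]),[np.median(P[m&(P[...,0]<.633)][:,2]),np.median(P[m&(P[...,0]>.633)][:,2]),np.median(P[m&(P[...,1]>-.026)][:,2]),np.median(P[m&(P[...,1]<-.026)][:,2])])
print(cv2.minAreaRect(np.array([ray(a,u,v,.037)[:2]*1000 for v,u in np.argwhere(m)],np.float32)))
Z=P[...,2]; o=np.array([.6316,.0263]);t=np.radians(4.25);R=np.array([[np.cos(t),-np.sin(t)],[np.sin(t),np.cos(t)]]);J=(P[...,:2]-o)@R*1000
mm=(Z>.058)&(Z<.08)&(abs(J[...,0])<40)&(J[...,1]>40)&(J[...,1]<100)
print('sink',cv2.minAreaRect(np.array([(ray(a,u,v,.066)[:2]-o)@R*1000 for v,u in np.argwhere(mm)],np.float32)))
im=np.hstack([cv2.resize(a['color'],(400,300)),cv2.resize(a['color'][160:280,190:350],(400,300),interpolation=cv2.INTER_CUBIC)])[:,:,::-1]
cv2.imwrite('pics/c12.png',im); s=arm.read_state(); print(s['clock'],s['contact_force'],s['eef_pos'])
E
```

```text
0.03581773737116886 [np.float64(0.035883725240939524), np.float64(0.035768097925497844), np.float64(0.03584233216449666), np.float64(0.03575926644719686)]
((633.89453125, -23.649620056152344), (101.47265625, 102.05851745605469), 4.5727410316467285)
sink ((-1.2604751586914062, 66.36473846435547), (42.72043228149414, 22.343355178833008), 0.5878131985664368)
21.625 [-8.14778084  1.88644711 33.74109012] [ 0.63282379 -0.02708159  0.06693809]
```

View pics/c12.png

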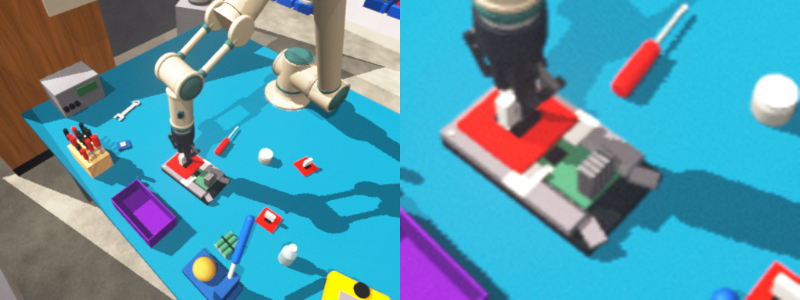

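The cover lies flat on the deck: its plate top is at 36 mm (37 expected) and level on all sides. The sink is at jig y = 66.4, still home, and nothing else has moved. Force is steady at about 33 N.

```bash
python3 -c "
from bench import arm
print(arm.hand_in())"
```

```text
the job is handed in; nothing more can be done
None
```

The board is loaded in the jig and released, the cover is pressed onto the deck and still held there, and the job was handed in at about 21.6 s of the 53 s allowed.

- **Board:** I lowered it into the slot by its heat sink after a 3 mm sideways correction, then slid it under the lips. It stopped while the push force rose to 15 N, and I let go. The last picture shows the heat sink at jig y = 66.4 mm, against 66 mm when fully home.
- **Cover:** I took the largest of the three red ones (100 mm against 66 mm). It dropped over the pin first time without needing to be shifted about. I then pressed it until it stopped moving while the force rose from 15 to about 33 N.
- **Last checks:** the plate top read 36 mm (37 expected), level on all sides and about parallel to the jig (4.6° against 4.2°). In the final view the bystanders looked unmoved; I did not measure them.
- **Disagreements:** the two cameras differed by 3–4 mm in absolute position, so I compared positions within one view or by touch. A sideways force of about 8 N showed during the final press. The heat sink also reads about 1 mm to one side, within the slot's 1.5 mm play each side.

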